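Set the off-contact foot of a screen press

TASK

Screw the press's front foot down with its square black knob, clockwise, until the rubber shoe just touches the white pallet below: a light but definite touch, never a hard squeeze. Then let go of the knob and swing the red lock lever fully over towards the yellow mesh, leaving the pallet and everything else where it is.

Things in the scene. Friction and masses are not known exactly. Their poses are not given: they have to be found in the camera images.
- knob_grip (a point): Centre of the square black knob, 30 x 30 mm across flats, 26 mm tall, on a vertical screw. About 110 mm above the table; sinks with the screw. Its frame turns with the knob: z up, x and y square to the flats. Below it, a steel boss 28 mm across has its top 35 mm below this point at the start, on a tongue 40 mm wide with its top 45 mm below.
- knob (a joint): Turn of the knob, rad, 0 at the start, growing clockwise from above; 2 mm down per rad; travel ends at 7, the foot touches after 1 to 3.5. Thread friction 0.05 N m; it stays where left. On the pallet the shoe rubs: the turning torque rises 0.01 to 0.015 N m per N of pressing. Read it during or just after slow turning (after a quick stop friction can stand either way).
- foot: Screw with a black rubber shoe, 48 mm across, at its lower end, turning with the knob. Origin on the screw axis at the shoe's reference seat; sinks with the screw. The shoe's underside stands an unknown 0 to 4 mm below it (not measured: the touch must be felt). The rubber gives 0.1 mm per N (20 N per rad after touching); 1 to 16 N is a light touch. z up.
- pallet: White loose printing board 18 mm thick, about 1.8 kg, lying on the table: main part 340 x 300 mm, with a front tongue 100 mm wide. Origin on its underside below the red ring where the foot lands; x along the board from the tongue to the main part, z up. The gap from shoe to board top is 2 to 7 mm at the start.
- press: The fixed press, grey hinge block at the back, aluminium frame 340 x 300 mm with yellow mesh, dark tongue at the front. Origin on the screw axis, about level with the table; x from the foot to the mesh and hinge, y to the left of that, z up. Frame top 55 mm above the origin; its front edge is at x = 60 mm.
- lock (a joint): Red lock lever on the frame's front bar, 115 mm to the right (-y of the press) of the screw. Value in rad: 0 leaning towards the foot side (-x of the press), growing to 1.0 leaning fully over to the mesh side (+x of the press). Light friction, stays where it is left.
- lock_tip (a point): Centre of the red ball, 26 mm across, at the tip of the lock lever (10 mm rod); swings in the press's x-z plane about a pivot 60 mm from it, so over the full 1.0 rad it travels 57 mm along the press's +x at nearly the same height (about 130 to 137 mm above the table).
- squeegee: Bystander: wooden squeegee, 170 mm long and 50 mm tall, lying on the yellow mesh. Origin under its centre.
- ink_tub: Bystander: ink jar with blue label and white lid, 90 mm across, 100 mm tall, left of the press. Origin under its centre.
- ink_red: Bystander: ink jar with red label and black lid, 80 mm across, 85 mm tall, left of the press. Origin under its centre.
- spray: Bystander: white bottle with red cap, 64 mm across, 190 mm tall, right of the press. Origin under its centre.
- tape: Bystander: yellow roll of tape, 96 mm across, 25 mm high, lying right of the press. Origin under its centre.
- ink_knife: Bystander: spatula lying at the left. Origin under its centre.
- driver: Bystander: screwdriver lying at the right. Origin under its centre.

How it is judged:
On the way, in this order (a step that is already met when the one before it is completed fails the run):
1. the foot is screwed down to a light touch on the pallet (1 to 16 N) and the knob is let go, the lock lever not yet over (contact force between foot and pallet between 1 and 16 N and contact force between the fingers and foot below 0.3 N and value of joint lock below 0.6 rad), for 0.2 s.
2. the lock lever is swung fully over (value of joint lock above 0.85 rad), for 0.1 s.
At the end, for the whole second after the job is handed in: The shoe bears on the pallet with 1 to 16 N, the lock lever stands beyond 0.85 rad of its 1.0, and the pallet lies within 8 mm of where it started (contact force between foot and pallet between 1 and 16 N and value of joint lock above 0.85 rad and distance of pallet from where it was at the start of the episode below 0.008 m); the robot touches nothing.
It fails at once if the foot is squeezed onto the pallet with more than 24 N (contact force between foot and pallet above 24 N).
It fails at once if the lock lever is swung over before the foot touches (value of joint lock above 0.85 rad and contact force between foot and pallet below 0.2 N).
It fails at once if a bystander is disturbed (distance of any of squeegee, ink_tub, ink_red, spray, tape, ink_knife, driver from where it was at the start of the episode above 0.03 m).
It also fails if it takes over 72 s, if anything falls off the work surface, if the arm or the gripper's body presses on something with over 40 N, if the wrist force passes 120 N, or if a joint passes its speed limit or range.

ROBOT

A 6-joint arm with a two-finger parallel gripper is mounted at the origin on the work surface. World frame = base frame: x ahead of the robot, y to its left, z up, the work surface at z = 0. Lengths are in m, angles in rad, forces in N, time in s.
With the tool pointing down it reaches from about 0.325 to 0.9 m from the base axis. Payload 3.5 kg.
Tool frame: the origin (TCP) lies at the very end of the fingers, on their centre line; the grasp point (between the pads) lies robot.grip_point_offset behind it (robot.grip_point_offset is the distance from the TCP to the grasp point, in m); z points along the fingers, y is the line along which they close (so a half turn about z gives the same grasp; the last joint's range is limited). The gripper opens to 85 mm and grips with 20 to 120 N. Pads are 22 mm wide; open, the fingers measure 114 mm over their backs; the gripper's body (76 mm by 85 mm) begins 54 mm behind the grasp point. The pads swing forward as they close: fully open they stand 13 mm farther back than shut.
Start: joints at [-1.401, 0.276, -0.026, 1.268, 0, 1.467], TCP at [0.168, -0.602, 0.231] pointing down, gripper open.
Joint ranges: [-3.12, 3.12], [-0.85, 1.88], [-1.08, 1.24], [-1.95, 2.15], [-1.57, 1.53], [-3.14, 3.14]. Speed limits (rad/s): [2.57, 2.57, 3.14, 3.14, 3.14, 3.14].

INTERFACE

Orientations are given as a unit quaternion [x, y, z, w].
In Python, from plant import robot gives the robot as it stands.
- The arm moves only by the tool carry_out, never from a script. Its argument "commands" is a list of rows, each a list of 3 entries, a list of its own where there are three numbers: the turn, a rotation vector about the tool's x, y, z in rad, then the shift along the tool's x, y, z in cm, then the finger opening in cm, from 0 to 8.54. A call has 1 to 5 rows; each row shifts and turns the commanded pose from where the row before left it, along the tool's axes as they then stand; what a row does not reach is not made up. A row lasts 1/8 s, in which the tool goes at most 62.5 mm and 10.7 degrees, less where a joint would pass 70% of its speed; a pose out of reach is approached as far as the arm can. A call is refused whole if a number of a shift passes 6.25 or a number of a turn 0.188, either way. A call with a gripper value outside its range is refused whole. The fingers move at their own pace and stop on an object; "squeeze" is the grip in N (left out, the last holds). Time passes only in rows, so rows that do not move let the fingers close. It gives the time, the measured TCP pose, the force, the opening and the grip force at its end, in the units of the state.
- robot.state(): the state, without advancing time (a new reading comes with each control period).
- robot.camera(name): name is "scene" or "side" or "wrist"; returns (picture, depth): 420x560x3 uint8, blue, green, red; 420x560 float32, m along the optical axis (not along the pixel's ray), 0 where there is no reading.
- robot.camera_params(name): a dict with "K" (3x3 intrinsics, pixels), "rvec" (rotation vector, rad) and "tvec" (3), from world to camera coordinates, as OpenCV has them; the wrist camera has in their place "tool_from_camera" (4x4, takes a point from camera to tool coordinates, whose origin is the TCP and whose axes are the flange's). Camera axes: x right, y down, z forward; pixel columns grow to the right and rows downward; lengths in m; the calibration is good to about 2 mm. A picture is of the moment at which its call begins: read the wrist's pose just before it. camera_params takes no time and is no camera call.
- robot.hand_in(): hands the job in; it is judged then, once.
The state is a dict: "time_s": time; "joint_pos": joint angles; "joint_velocities": joint speeds; "effort": joint torques, N m; "tool_pos": TCP position; "tcp_rot": TCP orientation; "wrist_force": force on the tool from outside, world axes, zero at the start; "torque": the same for the moment, N m; "grip_width": opening from 0.0 (shut) to 1.0 (fully open); "finger_force": force on a finger pad.
Only numpy, scipy, OpenCV 4.12 (cv2) and the standard library are available. Lean on these libraries where they do the work, as an engineer would, in place of code of your own. Each camera call takes 0.05 s, during which the arm holds its last target. There are 200 camera calls.

## Working session

There is one attempt and no reset: what is moved stays moved. The work goes in short steps, Python scripts to look and compute and a tool call to move; the robot and the scene stay as the last step left them, time stands still between calls to the robot, and variables do not carry over. Pictures are saved under pics/ and viewed, at most 10 in all, crops included, and the job is handed in when it is done.

Besides the shell and the picture viewer there is one more tool, called as name([rows], argument=value, ...), one row to a line, values as JSON. carry_out: Moves the arm, as the interface text tells. Its arguments: {"type":"object","properties":{"commands":{"type":"array","items":{"type":"array"}},"squeeze":{"type":"number"}},"required":["commands"]}

```bash
mkdir -p pics; python3 - <<'E'
from plant import robot
import cv2,numpy as np
s=robot.state();print({k:np.round(v,3).tolist() for k,v in s.items()});print(robot.grip_point_offset)
ims=[]
for n in("scene","side"):
    p,d=robot.camera(n);cv2.imwrite(f"pics/{n}.png",p);np.savez(f"pics/{n}.npz",p=p,d=d,**robot.camera_params(n))
print(robot.camera_params("wrist"))
E
```

```text
{'time_s': 0.0, 'joint_pos': [-1.401, 0.277, -0.028, 1.268, 0.0, 1.467], 'joint_velocities': [-0.001, -0.001, -0.001, 0.001, 0.003, -0.002], 'effort': [-0.001, -44.55, 29.521, 0.016, -0.0, -0.0], 'tool_pos': [0.168, -0.601, 0.23], 'tcp_rot': [0.991, 0.136, -0.0, -0.001], 'wrist_force': [0.576, -0.04, 0.433], 'torque': [-0.003, -0.014, -0.036], 'finger_force': 0.0, 'grip_width': 0.999}
0.0187
{'K': array([[290.07854008,   0.        , 275.69793826],
       [  0.        , 290.07854008, 210.1442964 ],
       [  0.        ,   0.        ,   1.        ]]), 'tool_from_camera': array([[-1.24441203e-04, -9.64513255e-01, -2.64034403e-01,
         6.68881766e-02],
       [ 9.99999989e-01, -1.42560566e-04,  4.94645930e-05,
         1.30907354e-03],
       [-8.53501495e-05, -2.64034393e-01,  9.64513262e-01,
        -1.41615954e-01],
       [ 0.00000000e+00,  0.00000000e+00,  0.00000000e+00,
         1.00000000e+00]])}
```

View pics/scene.png

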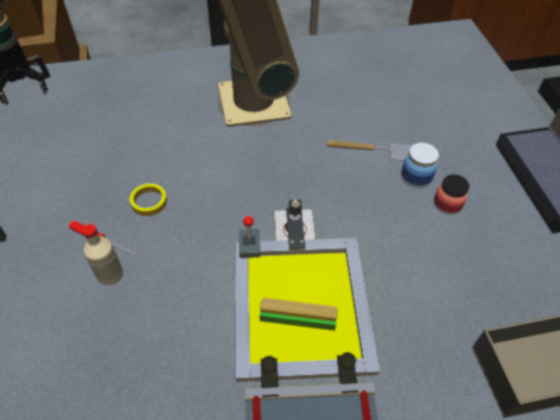

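View pics/side.png

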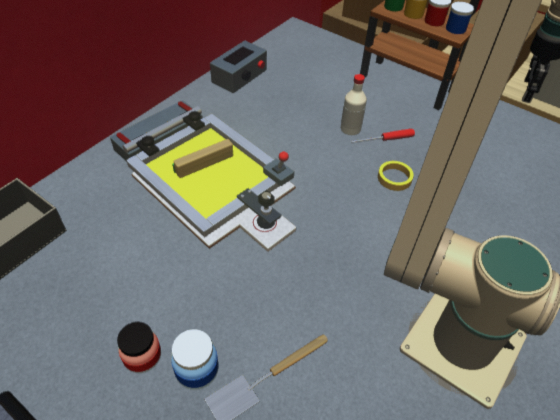

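Scene: black knob near (295,205), red ball (249,221), and the mesh away from the robot. Side: knob near (267,198), ball (283,156). I'll triangulate both.

```bash
cat > h.py <<'E'
import cv2,numpy as np
def cam(n):
    z=np.load(f"pics/{n}.npz");return z
def ray(z,u,v):
    R=cv2.Rodrigues(z['rvec'])[0];d=R.T@np.linalg.inv(z['K'])@[u,v,1.];return -R.T@z['tvec'].ravel(),d
def plane(z,u,v,h):
    c,d=ray(z,u,v);return c+d*(h-c[2])/d[2]
def tri(a,b):
    (c1,d1),(c2,d2)=a,b
    t=np.linalg.lstsq(np.c_[d1,-d2],c2-c1,rcond=None)[0]
    p,q=c1+d1*t[0],c2+d2*t[1];return (p+q)/2,np.linalg.norm(p-q)
E
python3 - <<'E'
from h import *
R={}
for n,(x0,y0,x1,y1) in dict(scene=(235,190,330,260),side=(225,140,310,245)).items():
    z=cam(n);p=z['p'].astype(int);b,g,r=p[...,0],p[...,1],p[...,2]
    m=(r>140)&(g<80)&(b<80);w=np.zeros_like(m);w[y0:y1,x0:x1]=1
    v,u=np.nonzero(m&w);R[n]=ray(z,u.mean(),v.mean());print(n,'ball',u.mean(),v.mean(),len(u))
    my=(r>150)&(g>150)&(b<90)
    my=cv2.morphologyEx(my.astype(np.uint8),cv2.MORPH_OPEN,np.ones((5,5)))
    k,l,st,c=cv2.connectedComponentsWithStats(my);i=1+st[1:,4].argmax()
    cs=cv2.findContours((l==i).astype(np.uint8),0,1)[0];q=cv2.convexHull(max(cs,key=len))
    a=cv2.approxPolyDP(q,8,True)[:,0];print('mesh',[np.round(plane(z,*t,.05),3).tolist() for t in a])
print(tri(R['scene'],R['side']))
z=cam('scene');a=cv2.resize(z['p'][185:265,230:330],None,fx=6,fy=6)
z=cam('side');b=cv2.resize(z['p'][180:240,230:305],None,fx=7,fy=7);b=cv2.resize(b,(600,480));
cv2.imwrite('pics/c1.png',cv2.resize(np.hstack([a,b]),(800,320)))
E
```

```text
scene ball 248.0 220.02898550724638 69
mesh [[0.651, 0.115, 0.05], [0.912, 0.076, 0.05], [0.878, -0.153, 0.05], [0.623, -0.117, 0.05]]
side ball 283.0816326530612 155.0 49
mesh [[0.854, -0.145, 0.05], [0.616, -0.085, 0.05], [0.654, 0.112, 0.05], [0.897, 0.063, 0.05]]
(array([ 0.57465102, -0.10697417,  0.14087176]), np.float64(0.0032316804540720736))
```

View pics/c1.png

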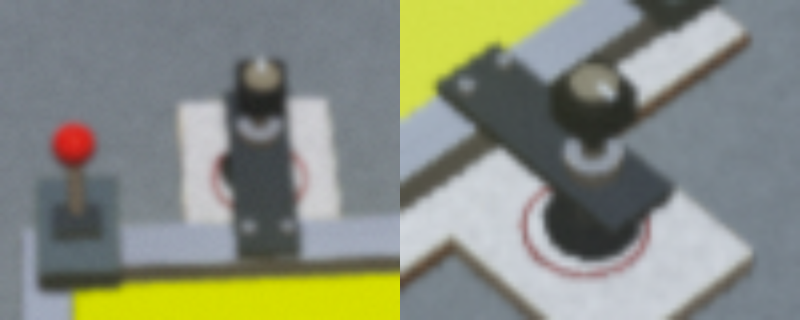

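The crop shows the knob centre at scene ≈(295,208) and side ≈(266,199), with a light cap on top. Next I'll triangulate the knob.

```bash
python3 - <<'E'
from h import *
k=tri(ray(cam('scene'),295,208),ray(cam('side'),266.3,199.5));print(k)
for n,u,v in(('scene',295,208),('side',266.3,199.5)):print(plane(cam(n),u,v,.11))
from plant import robot
from scipy.spatial.transform import Rotation as R
T=R.from_quat(robot.state()['tcp_rot']).as_matrix();print(T.round(3))
print(T.T@(np.array([k[0][0]-.08,k[0][1],.26])-robot.state()['tool_pos'])*100)
E
```

```text
(array([0.53325567, 0.014603  , 0.10646554]), np.float64(0.0053155186939437705))
[0.53797208 0.01581684 0.11      ]
[0.53021091 0.01452515 0.11      ]
[[ 0.963  0.269 -0.   ]
 [ 0.269 -0.963  0.002]
 [ 0.    -0.002 -1.   ]]
[ 44.03546227 -51.62923402  -2.85979028]
```

```bash
python3 - <<'E'
import numpy as np
y0=.272;d=np.array([.365,.616])/20*100
for i in range(20):
    y=y0+.186*i; X=np.array([np.cos(y),np.sin(y)]);Y=np.array([np.sin(y),-np.cos(y)])
    print([0,0,-.186],np.round([X@d,Y@d],1).tolist())
E
```

```text
[0, 0, -0.186] [2.6, -2.5]
[0, 0, -0.186] [3.0, -2.0]
[0, 0, -0.186] [3.3, -1.4]
[0, 0, -0.186] [3.5, -0.7]
[0, 0, -0.186] [3.6, -0.1]
[0, 0, -0.186] [3.5, 0.6]
[0, 0, -0.186] [3.4, 1.2]
[0, 0, -0.186] [3.1, 1.8]
[0, 0, -0.186] [2.7, 2.4]
[0, 0, -0.186] [2.2, 2.8]
[0, 0, -0.186] [1.6, 3.2]
[0, 0, -0.186] [1.0, 3.4]
[0, 0, -0.186] [0.4, 3.6]
[0, 0, -0.186] [-0.3, 3.6]
[0, 0, -0.186] [-1.0, 3.5]
[0, 0, -0.186] [-1.6, 3.2]
[0, 0, -0.186] [-2.1, 2.9]
[0, 0, -0.186] [-2.6, 2.4]
[0, 0, -0.186] [-3.0, 1.9]
[0, 0, -0.186] [-3.3, 1.3]
```

carry_out([
  [[0, 0, -0.186], [2.6, -2.5, 0], 8.5],
  [[0, 0, -0.186], [3.0, -2.0, 0], 8.5],
  [[0, 0, -0.186], [3.3, -1.4, 0], 8.5],
  [[0, 0, -0.186], [3.5, -0.7, 0], 8.5],
  [[0, 0, -0.186], [3.6, -0.1, 0], 8.5],
])

```text
time_s: 0.72
tool_pos: [0.2595, -0.4455, 0.2308]
tcp_rot: [0.823, 0.568, 0.0, -0.0]
wrist_force: [0.3, -0.8, -0.5]
grip_width: 0.994
finger_force: 0.0
```

carry_out([
  [[0, 0, -0.186], [3.5, 0.6, 0], 8.5],
  [[0, 0, -0.186], [3.4, 1.2, 0], 8.5],
  [[0, 0, -0.186], [3.1, 1.8, 0], 8.5],
  [[0, 0, -0.186], [2.7, 2.4, 0], 8.5],
  [[0, 0, -0.186], [2.2, 2.8, 0], 8.5],
])

```text
time_s: 1.35
tool_pos: [0.3499, -0.2909, 0.2309]
tcp_rot: [0.481, 0.877, 0.0, -0.0]
wrist_force: [-0.0, -0.3, 0.9]
grip_width: 0.993
finger_force: 0.0
```

carry_out([
  [[0, 0, -0.186], [1.6, 3.2, 0], 8.5],
  [[0, 0, -0.186], [1.0, 3.4, 0], 8.5],
  [[0, 0, -0.186], [0.4, 3.6, 0], 8.5],
  [[0, 0, -0.186], [-0.3, 3.6, 0], 8.5],
  [[0, 0, -0.186], [-1.0, 3.5, 0], 8.5],
])

```text
time_s: 1.98
tool_pos: [0.4418, -0.1363, 0.2309]
tcp_rot: [0.036, 0.999, 0.0, -0.0]
wrist_force: [0.2, -0.3, -0.1]
grip_width: 0.994
finger_force: 0.0
```

carry_out([
  [[0, 0, -0.186], [-1.6, 3.2, 0], 8.5],
  [[0, 0, -0.186], [-2.1, 2.9, 0], 8.5],
  [[0, 0, -0.186], [-2.6, 2.4, 0], 8.5],
  [[0, 0, -0.186], [-3.0, 1.9, 0], 8.5],
  [[0, 0, -0.186], [-3.3, 1.3, 0], 8.5],
])

```text
time_s: 2.6
tool_pos: [0.5318, 0.017, 0.2308]
tcp_rot: [-0.416, 0.909, 0.0, -0.0]
wrist_force: [-0.7, -0.3, -0.8]
grip_width: 0.998
finger_force: 0.0
```

carry_out([
  [[0, 0, 0], [0, 0, 0], 8.5],
  [[0, 0, 0], [0, 0, 0], 8.5],
])

```text
time_s: 2.85
tool_pos: [0.5311, 0.0158, 0.2308]
tcp_rot: [-0.412, 0.911, 0.0, -0.001]
wrist_force: [0.3, -0.7, 0.6]
grip_width: 0.998
finger_force: 0.0
```

```bash
cat >> h.py <<'E'
from scipy.spatial.transform import Rotation as Rot
def wrist(tag):
    from plant import robot
    s=robot.state();p,d=robot.camera("wrist");c=robot.camera_params("wrist")
    T=np.eye(4);T[:3,:3]=Rot.from_quat(s['tcp_rot']).as_matrix();T[:3,3]=s['tool_pos']
    M=np.linalg.inv(T@c['tool_from_camera'])
    np.savez(f"pics/{tag}.npz",p=p,d=d,K=c['K'],rvec=cv2.Rodrigues(M[:3,:3])[0],tvec=M[:3,3],T=T)
    cv2.imwrite(f"pics/{tag}.png",p);return s
E
python3 - <<'E'
from h import *
s=wrist('w1');print({k:np.round(v,3).tolist() for k,v in s.items()})
E
```

```text
{'time_s': 2.85, 'joint_pos': [-0.092, 0.112, -0.229, 1.231, -0.0, -0.942], 'joint_velocities': [-0.017, -0.009, -0.005, -0.0, 0.004, -0.003], 'effort': [0.528, -35.137, 29.396, -0.032, 0.023, -0.002], 'tool_pos': [0.531, 0.016, 0.231], 'tcp_rot': [-0.412, 0.911, 0.0, -0.001], 'wrist_force': [0.323, -0.661, 0.593], 'torque': [0.025, -0.019, -0.026], 'finger_force': 0.0, 'grip_width': 0.998}
```

View pics/w1.png

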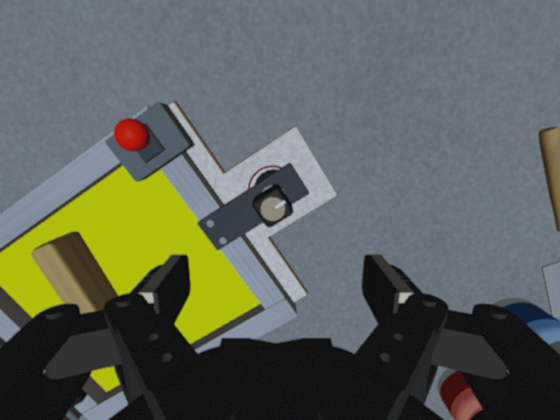

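The wrist view shows the knob at ≈(273,205) with its light cap, the red ball at (131,135), and the mesh to the lower left. I'll measure from depth and edges.

```bash
python3 - <<'E'
from h import *
z=cam('w1');p=z['p'];d=z['d'];K=z['K']
v,u=np.mgrid[:420,:560];P=np.dstack([(u-K[0,2])/K[0,0]*d,(v-K[1,2])/K[1,1]*d,d])
R=cv2.Rodrigues(z['rvec'])[0];W=(P-z['tvec'])@R
w=np.zeros((420,560),bool);w[180:235,240:305]=1
m=w&(W[...,2]>.09)&(d>0);pts=W[m];print('heights',np.percentile(pts[:,2],[2,25,50,75,98]),m.sum())
zt=np.median(pts[pts[:,2]>np.percentile(pts[:,2],60)][:,2])
top=m&(W[...,2]>zt-.004)
def rect(mask,nm):
    q=W[mask][:,:2];r=cv2.minAreaRect((q*1000).astype(np.float32));print(nm,W[mask].mean(0).round(4),r)
rect(top,'top');rect(m,'all')
b=p.astype(int);red=(b[...,2]>140)&(b[...,1]<80)&(b[...,0]<80);red[:,:100]=0;red[200:]=0
print('ball px',u[red].mean(),v[red].mean(),'surf',np.median(W[red],0),plane(z,u[red].mean(),v[red].mean(),.133))
# dark tongue
g=(W[...,2]>.05)&(W[...,2]<.075)&(b.sum(2)<200);g[:150]=0;g[260:]=0;g[:,:190]=0;g[:,320:]=0
rect(g,'tongue')
my=((b[...,2]>130)&(b[...,1]>130)&(b[...,0]<60)).astype(np.uint8)
e=cv2.Canny(p,60,150)
L=cv2.HoughLinesP(e,1,np.pi/720,40,minLineLength=50,maxLineGap=5)[:,0]
for x1,y1,x2,y2 in L:
    A,B=plane(z,x1,y1,.055),plane(z,x2,y2,.055);print((x1,y1,x2,y2),round(np.degrees(np.arctan2(*(B-A)[1::-1])),1))
cv2.imwrite('pics/c2.png',cv2.resize(p[100:260,100:340],None,fx=3,fy=3,interpolation=2))
E
```

```text
heights [0.10060649 0.11773533 0.11906722 0.11977967 0.12095275] 1139
top [0.534  0.0125 0.1191] ((534.572998046875, 13.009803771972656), (29.666763305664062, 29.663719177246094), 81.83700561523438)
all [0.5331 0.0115 0.1176] ((534.694091796875, 13.204166412353516), (30.285659790039062, 30.157440185546875), 81.41560363769531)
ball px 127.95645645645645 134.3978978978979 surf [ 0.5737401  -0.10784441  0.14332044] [ 0.57789636 -0.11138949  0.133     ]
tongue [0.5621 0.006  0.0631] ((560.8270263671875, 9.141426086425781), (40.00408935546875, 121.347900390625), 81.88973236083984)
(np.int32(1), np.int32(247), np.int32(118), np.int32(164)) 171.4
(np.int32(195), np.int32(349), np.int32(282), np.int32(299)) 171.8
(np.int32(0), np.int32(214), np.int32(114), np.int32(130)) 171.5
(np.int32(240), np.int32(237), np.int32(296), np.int32(314)) 81.8
(np.int32(173), np.int32(102), np.int32(223), np.int32(173)) 82.0
(np.int32(184), np.int32(149), np.int32(223), np.int32(203)) 81.9
(np.int32(175), np.int32(100), np.int32(225), np.int32(172)) 81.7
(np.int32(158), np.int32(166), np.int32(198), np.int32(2
[... 1156 characters left out ...]
32(251), np.int32(83), np.int32(192)) 171.5
(np.int32(79), np.int32(232), np.int32(117), np.int32(295)) 70.1
(np.int32(48), np.int32(241), np.int32(96), np.int32(311)) 72.3
(np.int32(175), np.int32(104), np.int32(222), np.int32(171)) 81.9
(np.int32(69), np.int32(419), np.int32(121), np.int32(391)) 170.2
(np.int32(157), np.int32(167), np.int32(198), np.int32(222)) 81.4
(np.int32(242), np.int32(238), np.int32(295), np.int32(312)) 81.4
(np.int32(542), np.int32(265), np.int32(553), np.int32(319)) 71.8
(np.int32(178), np.int32(103), np.int32(215), np.int32(156)) 81.9
(np.int32(296), np.int32(127), np.int32(331), np.int32(184)) 82.0
(np.int32(184), np.int32(148), np.int32(224), np.int32(203)) 82.1
```

View pics/c2.png

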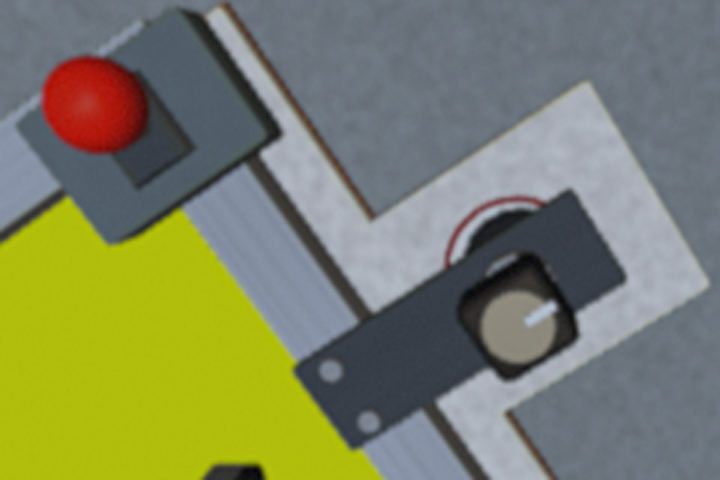

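carry_out([
  [[0, 0, -0.144], [0, 0, 2], 8.5],
  [[0, 0, -0.144], [0, 0, 2], 8.5],
  [[0, 0, -0.144], [0, 0, 2], 8.5],
  [[0, 0, -0.142], [0, 0, 1], 8.5],
  [[0, 0, 0], [0.22, -0.38, 0], 6.5],
])

```text
time_s: 3.52
tool_pos: [0.5336, 0.0124, 0.1603]
tcp_rot: [-0.653, 0.758, 0.001, -0.001]
wrist_force: [-0.2, -0.2, 0.5]
grip_width: 0.81
finger_force: 0.0
```

carry_out([
  [[0, 0, 0], [0, 0, 0], 6.5],
  [[0, 0, 0], [0, 0, 0], 6.5],
])

```text
time_s: 3.78
tool_pos: [0.5357, 0.0128, 0.1621]
tcp_rot: [-0.653, 0.757, -0.001, 0.0]
wrist_force: [-0.3, -0.8, -0.0]
grip_width: 0.762
finger_force: 0.0
```

```bash
python3 - <<'E'
from h import *
from plant import robot
s=robot.state();R=Rot.from_quat(s['tcp_rot']);M=R.as_matrix()
print(s['tool_pos'],np.degrees(np.arctan2(M[1,0],M[0,0]))%360,M[:,2],s['joint_pos'],s['torque'],s['grip_width'])
print(M.T@(np.array([.5345,.0131,.09])-s['tool_pos'])*100)
E
```

```text
[0.53570463 0.01281505 0.16211443] 261.5584956352144 [ 1.36219757e-03 -1.51446340e-04 -9.99999061e-01] [-9.67324999e-02  1.66196032e-01 -3.16775806e-01  1.08645403e+00
 -1.91749625e-05 -1.52019676e+00] [-0.07590669  0.0065992   0.07621936] 0.7618955431065865
[-0.01014013  0.13321816  7.21126741]
```

carry_out([
  [[0, 0, 0], [0, 0.1, 2.4], 6.5],
  [[0, 0, 0], [0, 0, 2.4], 6.5],
  [[0, 0, 0], [0, 0, 2.4], 6.5],
  [[0, 0, 0], [0, 0, 0], 6.5],
  [[0, 0, 0], [0, 0, 0], 6.5],
])

```text
time_s: 4.4
tool_pos: [0.535, 0.0133, 0.0904]
tcp_rot: [-0.654, 0.757, -0.001, 0.001]
wrist_force: [0.4, 0.9, 0.5]
grip_width: 0.759
finger_force: 0.0
```

carry_out([
  [[0, 0, 0], [0, 0, 0], 2.5],
  [[0, 0, 0], [0, 0, 0], 2.5],
  [[0, 0, 0], [0, 0, 0], 2.5],
  [[0, 0, 0], [0, 0, 0], 2.5],
  [[0, 0, 0], [0, 0, 0], 2.5],
], squeeze=30)

```text
time_s: 5.03
tool_pos: [0.5344, 0.0133, 0.0904]
tcp_rot: [-0.654, 0.757, -0.0, 0.0]
wrist_force: [-2.0, -0.1, 6.7]
grip_width: 0.346
finger_force: 32.9
```

```bash
cat > st.py <<'E'
from h import *
from plant import robot
s=robot.state();M=Rot.from_quat(s['tcp_rot']).as_matrix()
print(s['time_s'],s['tool_pos'],'yaw',np.arctan2(M[1,0],M[0,0]),'j6',s['joint_pos'][5],'F',s['wrist_force'],'T',s['torque'],'e6',s['effort'][5],s['grip_width']*85.4,s['finger_force'],'tilt',M[:2,2])
E
python3 st.py
```

```text
5.025 [0.53439464 0.01334906 0.09044949] yaw -1.7164997041916736 j6 -1.521117989158981 F [-2.02393088 -0.06752368  6.72880174] T [ 0.05239577  0.40347981 -0.05193693] e6 -0.03764894907362759 29.570285122545613 32.886528968811035 tilt [7.23772262e-04 1.32182812e-05]
```

carry_out([
  [[0, 0, 0.1], [0, 0, 0.02], 2.5],
  [[0, 0, 0.18], [0, 0, 0.036], 2.5],
  [[0, 0, 0.18], [0, 0, 0.036], 2.5],
  [[0, 0, 0.15], [0, 0, 0.03], 2.5],
  [[0, 0, 0.08], [0, 0, 0.016], 2.5],
])

```text
time_s: 5.65
tool_pos: [0.5338, 0.0133, 0.089]
tcp_rot: [-0.358, 0.934, 0.0, -0.0]
wrist_force: [-3.3, 0.5, 7.1]
grip_width: 0.347
finger_force: 33.1
```

```bash
python3 st.py
```

```text
5.65 [0.53381943 0.01334395 0.08902894] yaw -2.409222141928869 j6 -0.8283630237684769 F [-3.33269471  0.49432663  7.14128011] T [-0.01346722  0.83303441 -0.02205028] e6 -0.2968387585133314 29.622849381348896 33.09808552265167 tilt [-0.00045358 -0.00014064]
```

carry_out([
  [[0, 0, 0.05], [0, 0, 0.01], 2.5],
  [[0, 0, 0.05], [0, 0, 0.01], 2.5],
  [[0, 0, 0.05], [0, 0, 0.01], 2.5],
])

```text
time_s: 6.02
tool_pos: [0.5337, 0.0135, 0.0888]
tcp_rot: [-0.288, 0.958, 0.0, -0.0]
wrist_force: [-4.1, -0.2, 7.8]
grip_width: 0.348
finger_force: 33.2
```

```bash
python3 st.py
```

```text
6.025 [0.53369889 0.01345956 0.08875508] yaw -2.55771883033897 j6 -0.6797247872318384 F [-4.05521908 -0.20009569  7.78352594] T [0.02358622 0.83983823 0.03535716] e6 -0.22489559836685658 29.677314639511273 33.15793991088867 tilt [-6.28935250e-04 -2.54380437e-05]
```

```bash
cat > tq.py <<'E'
from h import *
from plant import robot
import sys
D=[]
for i in range(int(sys.argv[1]) if len(sys.argv)>1 else 8):
    s=robot.state();M=Rot.from_quat(s['tcp_rot']).as_matrix()
    D.append([*s['wrist_force'],*s['torque'],s['effort'][5],np.arctan2(M[1,0],M[0,0])]);robot.camera("wrist")
D=np.array(D);print('t',s['time_s'],'mean',D.mean(0).round(3),'std',D.std(0).round(3));print(D[:,5].round(3),D[:,6].round(3),'grip',s['finger_force'],s['tool_pos'].round(4) if hasattr(s['tool_pos'],'round') else s['tool_pos'],'j6',s['joint_pos'][5])
E
python3 tq.py
```

```text
t 6.375 mean [-4.012  0.408  7.574  0.041  0.814 -0.055 -0.051 -2.557] std [0.218 0.327 0.442 0.024 0.024 0.044 0.083 0.001]
[ 0.035 -0.075 -0.052 -0.049 -0.073 -0.02  -0.078 -0.125] [-0.225  0.072  0.042 -0.042 -0.061 -0.065 -0.065 -0.065] grip 33.144646883010864 [0.5337 0.0134 0.0887] j6 -0.6810755492849587
```

carry_out([
  [[0, 0, 0.1], [0, 0, 0.02], 2.5],
  [[0, 0, 0.08], [0, 0, 0.016], 2.5],
  [[0, 0, 0.06], [0, 0, 0.012], 2.5],
  [[0, 0, 0.04], [0, 0, 0.006], 2.5],
  [[0, 0, 0.02], [0, 0, 0.004], 2.5],
])

```text
time_s: 7.05
tool_pos: [0.5335, 0.0136, 0.0881]
tcp_rot: [-0.142, 0.99, 0.0, -0.0]
wrist_force: [-5.2, 1.0, 7.0]
grip_width: 0.345
finger_force: 33.2
```

```bash
python3 tq.py 7
```

```text
t 7.35 mean [-4.361  1.228  7.312  0.087  0.935 -0.039 -0.027 -2.857] std [0.776 0.547 0.24  0.04  0.016 0.03  0.036 0.   ]
[ 0.032 -0.048 -0.036 -0.063 -0.039 -0.064 -0.054] [-0.046  0.05   0.001 -0.043 -0.05  -0.05  -0.05 ] grip 33.16180765628815 [0.5335 0.0136 0.0881] j6 -0.3811042973248442
```

carry_out([
  [[0, 0, 0.1], [0, 0, 0.02], 2.5],
  [[0, 0, 0.08], [0, 0, 0.016], 2.5],
  [[0, 0, 0.06], [0, 0, 0.012], 2.5],
  [[0, 0, 0.04], [0, 0, 0.006], 2.5],
  [[0, 0, 0.02], [0, 0, 0.004], 2.5],
])

```text
time_s: 8.02
tool_pos: [0.5333, 0.0138, 0.0876]
tcp_rot: [0.007, 1.0, 0.0, -0.001]
wrist_force: [-4.3, 1.8, 8.5]
grip_width: 0.347
finger_force: 33.2
```

```bash
python3 tq.py 7
```

```text
t 8.325 mean [-4.355e+00  1.492e+00  8.250e+00  1.490e-01  1.029e+00 -9.000e-03
 -5.000e-03  3.127e+00] std [0.399 0.529 0.422 0.029 0.032 0.027 0.037 0.   ]
[ 0.043 -0.023 -0.017 -0.009 -0.003 -0.052 -0.001] [-0.02   0.074  0.022 -0.023 -0.029 -0.029 -0.029] grip 33.18994402885437 [0.5333 0.0138 0.0876] j6 -0.08114625605370149
```

carry_out([
  [[0, 0, 0.05], [0, 0, 0.009], 2.5],
  [[0, 0, 0.05], [0, 0, 0.009], 2.5],
  [[0, 0, 0.05], [0, 0, 0.009], 2.5],
  [[0, 0, 0.05], [0, 0, 0.009], 2.5],
  [[0, 0, 0.05], [0, 0, 0.009], 2.5],
])

```text
time_s: 9.0
tool_pos: [0.5332, 0.014, 0.0871]
tcp_rot: [0.132, 0.991, 0.0, -0.001]
wrist_force: [-4.7, 1.7, 9.0]
grip_width: 0.346
finger_force: 33.2
```

```bash
python3 tq.py 4
```

```text
t 9.15 mean [-4.349  2.048  9.072  0.286  1.13  -0.032 -0.012  2.876] std [0.63  0.288 0.591 0.02  0.017 0.077 0.109 0.001]
[ 0.098 -0.053 -0.071 -0.102] [-0.177  0.114  0.053 -0.037] grip 33.21703612804413 [0.5332 0.014  0.0872] j6 0.16902864632783884
```

carry_out([
  [[0, 0, 0.05], [0, 0, 0.009], 2.5],
  [[0, 0, 0.05], [0, 0, 0.009], 2.5],
  [[0, 0, 0.05], [0, 0, 0.009], 2.5],
  [[0, 0, 0.05], [0, 0, 0.009], 2.5],
  [[0, 0, 0.05], [0, 0, 0.009], 2.5],
])

```text
time_s: 9.82
tool_pos: [0.5331, 0.0142, 0.0867]
tcp_rot: [0.255, 0.967, 0.001, -0.001]
wrist_force: [-4.9, 2.3, 8.8]
grip_width: 0.343
finger_force: 33.3
```

```bash
python3 tq.py 4
```

```text
t 9.975 mean [-4.481  2.821  8.65   0.419  1.201  0.039  0.024  2.626] std [0.284 0.36  0.106 0.046 0.051 0.087 0.108 0.001]
[ 0.184  0.03  -0.014 -0.043] [-0.134  0.154  0.083 -0.008] grip 33.23858678340912 [0.5332 0.0142 0.0867] j6 0.41893054024422477
```

carry_out([
  [[0, 0, 0.05], [0, 0, 0.009], 2.5],
  [[0, 0, 0.05], [0, 0, 0.009], 2.5],
  [[0, 0, 0.05], [0, 0, 0.009], 2.5],
])

```text
time_s: 10.4
tool_pos: [0.5332, 0.0143, 0.0865]
tcp_rot: [0.326, 0.945, 0.001, -0.001]
wrist_force: [-5.0, 2.8, 9.1]
grip_width: 0.346
finger_force: 33.3
```

```bash
python3 tq.py 6
```

```text
t 10.65 mean [-4.642  3.169  9.298  0.456  1.261  0.022  0.037  2.477] std [0.343 0.498 0.299 0.021 0.016 0.054 0.091 0.001]
[ 0.122  0.058  0.012 -0.03   0.003 -0.035] [-0.103  0.184  0.113  0.021  0.003  0.   ] grip 33.247647285461426 [0.5332 0.0143 0.0865] j6 0.5687552369807368
```

carry_out([
  [[0, 0, 0.05], [0, 0, 0.009], 2.5],
  [[0, 0, 0.05], [0, 0, 0.009], 2.5],
  [[0, 0, 0.05], [0, 0, 0.009], 2.5],
  [[0, 0, 0.05], [0, 0, 0.009], 2.5],
])

```text
time_s: 11.2
tool_pos: [0.5332, 0.0145, 0.0862]
tcp_rot: [0.419, 0.908, 0.001, -0.001]
wrist_force: [-5.3, 3.9, 9.8]
grip_width: 0.344
finger_force: 33.3
```

```bash
python3 tq.py 6
```

```text
t 11.45 mean [-4.614  3.511  9.651  0.577  1.297  0.079  0.069  2.277] std [0.59  0.494 0.181 0.025 0.022 0.055 0.091 0.001]
[0.183 0.103 0.    0.058 0.069 0.063] [-0.068  0.219  0.145  0.052  0.034  0.031] grip 33.25610876083374 [0.5332 0.0145 0.0862] j6 0.7686041554699576
```

carry_out([
  [[0, 0, -0.05], [0, 0, -0.01], 2.5],
  [[0, 0, -0.05], [0, 0, -0.01], 2.5],
  [[0, 0, -0.05], [0, 0, -0.01], 2.5],
  [[0, 0, -0.05], [0, 0, -0.01], 2.5],
])

```text
time_s: 12.0
tool_pos: [0.5332, 0.0143, 0.0865]
tcp_rot: [0.325, 0.946, 0.001, -0.001]
wrist_force: [-4.4, 3.6, 8.8]
grip_width: 0.352
finger_force: 33.2
```

```bash
python3 tq.py 6
```

```text
t 12.25 mean [-4.256  3.312  9.206  0.466  1.243 -0.035 -0.03   2.478] std [0.224 0.375 0.349 0.048 0.014 0.061 0.091 0.001]
[-0.156 -0.061  0.011  0.032 -0.024 -0.011] [ 0.108 -0.178 -0.106 -0.015  0.003  0.006] grip 33.217763900756836 [0.5332 0.0143 0.0865] j6 0.5687308964294454
```

carry_out([
  [[0, 0, 0], [0, 0, 0], 6],
  [[0, 0, 0], [0, 0, 0], 6],
  [[0, 0, 0], [0, 0, 0], 6],
  [[0, 0, 0], [0, 0, 0], 6],
  [[0, 0, 0], [0, 0, -3], 6],
])

```text
time_s: 12.92
tool_pos: [0.5316, 0.0135, 0.1131]
tcp_rot: [0.326, 0.945, -0.001, -0.003]
wrist_force: [-0.1, -0.9, -0.2]
grip_width: 0.7
finger_force: 0.0
```

carry_out([
  [[0, 0, 0], [0, 0, -5], 6],
  [[0, 0, 0], [0, 0, -5], 6],
  [[0, 0, 0], [0, 0, -2], 6],
  [[0, 0, 0], [0, 0, 0], 6],
  [[0, 0, 0], [0, 0, 0], 6],
])

```text
time_s: 13.55
tool_pos: [0.5333, 0.0134, 0.2339]
tcp_rot: [0.326, 0.945, -0.0, -0.001]
wrist_force: [-0.5, 0.2, -1.2]
grip_width: 0.697
finger_force: 0.0
```

```bash
python3 - <<'E'
from h import *
s=wrist('w2');print(s['tool_pos'],s['torque'],s['wrist_force'],s['effort'][5],s['joint_pos'][5])
z=cam('w2');p=z['p'];d=z['d'];K=z['K']
v,u=np.mgrid[:420,:560];P=np.dstack([(u-K[0,2])/K[0,0]*d,(v-K[1,2])/K[1,1]*d,d])
W=(P-z['tvec'])@cv2.Rodrigues(z['rvec'])[0]
m=(W[...,2]>.09)&(W[...,2]<.13)&(np.hypot(W[...,0]-.5345,W[...,1]-.0131)<.03)
print(np.median(W[m],0),cv2.minAreaRect((W[m][:,:2]*1000).astype(np.float32)))
b=p.astype(int);red=(b[...,2]>130)&(b[...,1]<80)&(b[...,0]<80)&(np.hypot(W[...,0]-.577,W[...,1]+.11)<.04)
print(red.sum(),np.median(W[red],0),plane(z,u[red].mean(),v[red].mean(),.133))
E
```

```text
[0.53331088 0.01335913 0.23391124] [-0.03168004  0.0346251  -0.04602515] [-0.4771658   0.16743751 -1.18732712] 1.0619897494734687e-06 0.5687167465292197
[0.53234473 0.01431692 0.11506219] ((534.4591064453125, 12.914802551269531), (30.06475067138672, 30.3627986907959), 52.0762825012207)
130 [ 0.57833083 -0.1010803   0.14155643] [ 0.58214081 -0.10708213  0.133     ]
```

View pics/w2.png

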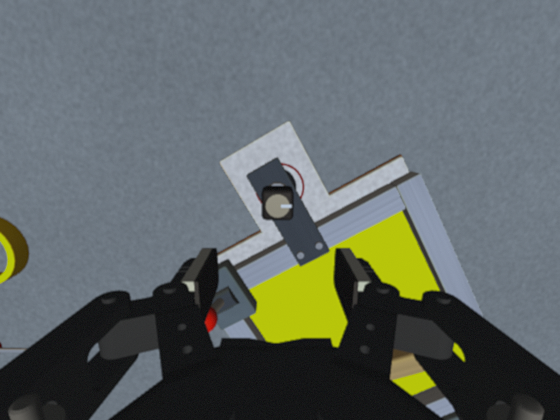

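Knob turned 2.09 rad, confirmed by its flats. Forward torque is clearly above the free level and its sign flips when I back off, so the foot touches lightly. In the last picture the knob is at (278,203) and the ball is half hidden at (208,320). The lever is next, with the fingers shut.

carry_out([
  [[0, 0, -0.173], [0, 0, 0], 3],
  [[0, 0, -0.172], [0, 0, 0], 0],
  [[0, 0, -0.172], [0, 0, 0], 0],
  [[0, 0, 0], [-0.8, -5.8, 1.5], 0],
  [[0, 0, 0], [-0.8, -5.8, 1.5], 0],
])

```text
time_s: 14.22
tool_pos: [0.5321, -0.1042, 0.2034]
tcp_rot: [0.073, 0.997, 0.0, -0.001]
wrist_force: [1.2, -0.1, 0.1]
grip_width: 0.003
finger_force: 0.0
```

carry_out([
  [[0, 0, 0], [0, 0, 0], 0],
  [[0, 0, 0], [0, 0, 0], 0],
  [[0, 0, 0], [0, 0, 0], 0],
])

```text
time_s: 14.6
tool_pos: [0.5328, -0.1026, 0.2051]
tcp_rot: [0.073, 0.997, 0.0, -0.0]
wrist_force: [-0.2, 0.3, -0.6]
grip_width: -0.005
finger_force: 0.0
```

```bash
cat > b.py <<'E'
from h import *
import sys
s=wrist(sys.argv[1]);z=cam(sys.argv[1]);p=z['p'];d=z['d'];K=z['K']
M=z['T'][:3,:3];print(s['time_s'],s['tool_pos'],np.degrees(np.arctan2(M[1,0],M[0,0])),s['wrist_force'],s['grip_width'])
v,u=np.mgrid[:420,:560];P=np.dstack([(u-K[0,2])/K[0,0]*d,(v-K[1,2])/K[1,1]*d,d])
W=(P-z['tvec'])@cv2.Rodrigues(z['rvec'])[0]
b=p.astype(int);red=(b[...,2]>110)&(b[...,1]<70)&(b[...,0]<70)&(np.hypot(W[...,0]-.6,W[...,1]+.11)<.07)&(W[...,2]>.1)
q=W[red]
A=np.c_[2*q,np.ones(len(q))];x=np.linalg.lstsq(A,(q**2).sum(1),rcond=None)[0];print(red.sum(),'px',u[red].mean(),v[red].mean(),'sphere',x[:3],np.sqrt(x[3]+x[:3]@x[:3]))
B=plane(z,u[red].mean(),v[red].mean(),.133);e=np.array([.989,-.146,0]);f=np.array([.146,.989,0])
k=np.array([.5345,.0131,0])
for n,c in(('plane',B),('sph',x[:3]),('tcp',s['tool_pos'])):print(n,'press xy',(c-k)@e,(c-k)@f,c[2])
E
python3 b.py w3
```

```text
14.6 [ 0.53278423 -0.10262863  0.20511752] 171.61786023024428 [-0.20741703  0.26904725 -0.59122444] -0.005051690598084064
0 px nan nan sphere [0. 0. 0.] 0.0
plane press xy nan nan nan
sph press xy -0.5267078999999999 -0.0909929 0.0
tcp press xy 0.015199480792883644 -0.114706120231818 0.20511751925437802b.py:9: RuntimeWarning: Mean of empty slice.
  A=np.c_[2*q,np.ones(len(q))];x=np.linalg.lstsq(A,(q**2).sum(1),rcond=None)[0];print(red.sum(),'px',u[red].mean(),v[red].mean(),'sphere',x[:3],np.sqrt(x[3]+x[:3]@x[:3]))
  ret = ret.dtype.type(ret / rcount)
b.py:10: RuntimeWarning: Mean of empty slice.
  B=plane(z,u[red].mean(),v[red].mean(),.133);e=np.array([.989,-.146,0]);f=np.array([.146,.989,0])
```

View pics/w3.png

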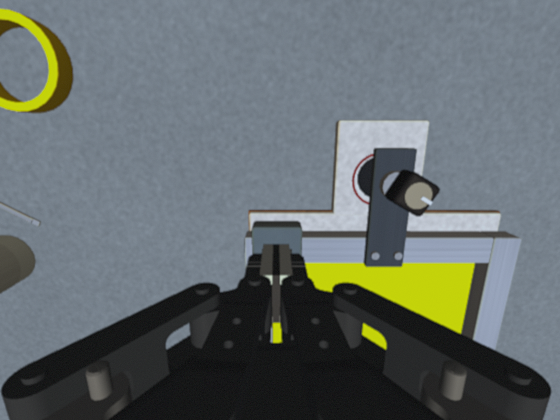

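The fingers (275,260) hide the ball from here. I'll fit the ball from the earlier w1 data instead.

```bash
python3 - <<'E'
from h import *
z=cam('w1');p=z['p'];d=z['d'];K=z['K']
v,u=np.mgrid[:420,:560];P=np.dstack([(u-K[0,2])/K[0,0]*d,(v-K[1,2])/K[1,1]*d,d])
W=(P-z['tvec'])@cv2.Rodrigues(z['rvec'])[0]
b=p.astype(int);m=(b[...,2]>110)&(b[...,1]<70)&(b[...,0]<70)&(np.hypot(W[...,0]-.575,W[...,1]+.11)<.03)&(W[...,2]>.11)
m=cv2.erode(m.astype(np.uint8),np.ones((3,3)))>0;q=W[m]
# known radius fit
from scipy.optimize import least_squares as ls
x=ls(lambda c:np.linalg.norm(q-c,axis=1)-.013,[.577,-.11,.133],loss='soft_l1',f_scale=.001).x
k=np.array([.5345,.0131,0]);print(m.sum(),x,(x-k)@[.989,-.146,0],(x-k)@[.146,.989,0])
E
```

```text
642 [ 0.57614746 -0.10912706  0.1329166 ] 0.059034489080561955 -0.1148020312115554
```

carry_out([
  [[0, 0, 0], [0, 0, 4.2], 0],
  [[0, 0, 0], [0, 0, 4.2], 0],
  [[0, 0, 0], [0, 0, 0], 0],
  [[0, 0, 0], [-1, 0, 0], 0],
  [[0, 0, 0], [-1, 0, 0], 0],
])

```text
time_s: 15.28
tool_pos: [0.5552, -0.1071, 0.1239]
tcp_rot: [0.074, 0.997, -0.0, 0.002]
wrist_force: [-2.4, 1.2, 1.3]
grip_width: -0.001
finger_force: 0.9
```

carry_out([
  [[0, 0, 0], [-1, 0, 0], 0],
  [[0, 0, 0], [-1, 0, 0], 0],
  [[0, 0, 0], [-1, 0, 0], 0],
  [[0, 0, 0], [-1, 0, 0], 0],
  [[0, 0, 0], [-0.6, 0, 0], 0],
])

```text
time_s: 15.9
tool_pos: [0.5962, -0.1133, 0.1205]
tcp_rot: [0.074, 0.997, 0.0, -0.003]
wrist_force: [-11.7, 0.8, 7.6]
grip_width: -0.005
finger_force: 6.0
```

```bash
cat > ball.py <<'E'
from h import *
from plant import robot
import sys
s=robot.state();k=np.array([.5345,.0131,0]);e=np.array([.989,-.146,0])
print(s['time_s'],'tcp x',(s['tool_pos']-k)@e,s['tool_pos'][2],s['wrist_force'])
for n in('scene','side'):
    p,d=robot.camera(n);P=robot.camera_params(n);b=p.astype(int)
    cv2.imwrite(f'pics/{n}{sys.argv[1]}.png',p)
    m=(b[...,2]>120)&(b[...,1]<80)&(b[...,0]<80);w=np.zeros_like(m)
    w[(slice(195,260) if n=='scene' else slice(130,175)),(slice(225,275) if n=='scene' else slice(240,310))]=1
    v,u=np.nonzero(m&w);print(n,len(u))
    if len(u):
        B=plane(P,u.mean(),v.mean(),.133);print(u.mean(),v.mean(),B,(B-k)@e,(B-k)@[.146,.989,0])
E
python3 ball.py 2
```

```text
15.9 tcp x 0.07942822515663339 0.12053773174386881 [-11.72743137   0.76360905   7.61467129]
scene 91
248.16483516483515 236.9010989010989 [ 0.61780095 -0.11261879  0.133     ] 0.10073958460814347 -0.11217394302121138
side 25
269.16 149.12 [ 0.62026858 -0.11065596  0.133     ] 0.10289349354377153 -0.10987243419718855
```

carry_out([
  [[0, 0, 0], [-0.4, 0, 0], 0],
  [[0, 0, 0], [-0.4, 0, 0], 0],
  [[0, 0, 0], [-0.3, 0, 0], 0],
  [[0, 0, 0], [0, 0, 0], 0],
])

```text
time_s: 16.5
tool_pos: [0.5965, -0.1132, 0.1203]
tcp_rot: [0.074, 0.997, 0.0, -0.013]
wrist_force: [-27.5, 2.5, 19.9]
grip_width: 0.002
finger_force: 14.3
```

```bash
python3 ball.py 3
```

```text
16.5 tcp x 0.07977669853076666 0.1202860066389437 [-27.47562454   2.4593693   19.8639176 ]
scene 90
248.12222222222223 237.05555555555554 [ 0.61820866 -0.11278514  0.133     ] 0.10116709262861101 -0.1122789392257672
side 21
268.76190476190476 149.0952380952381 [ 0.62112339 -0.1100837   0.133     ] 0.10365535004407865 -0.10918166951573968
```

```bash
python3 - <<'E'
from h import *
k=np.array([.5345,.0131,0]);e=np.array([.989,-.146,0])
for n,u,v in(('scene',248,220.03),('side',283.08,155)):
    B=plane(cam(n),u,v,.133);print(n,B,(B-k)@e)
a=cv2.imread('pics/scene3.png')[180:270,215:335];b=cv2.imread('pics/side3.png')[120:210,210:330]
cv2.imwrite('pics/c3.png',np.hstack([cv2.resize(a,(400,300),interpolation=2),cv2.resize(b,(400,300),interpolation=2)]))
E
```

```text
scene [ 0.57000249 -0.10505687  0.133     ] 0.05236286803496126
side [ 0.57902081 -0.11560721  0.133     ] 0.06282233531853242
```

View pics/c3.png

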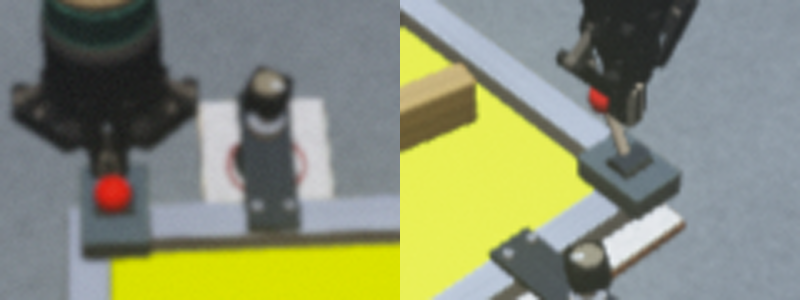

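The crop shows the ball pushed over towards the mesh with the fingers behind it. I'll compare depth-based ball positions before and after.

```bash
cat > bd.py <<'E'
from h import *
from plant import robot
from scipy.optimize import least_squares as ls
k=np.array([.5345,.0131,0]);e=np.array([.989,-.146,0])
def fit(n,p,d,P):
    v,u=np.mgrid[:420,:560];K=P['K'];Q=np.dstack([(u-K[0,2])/K[0,0]*d,(v-K[1,2])/K[1,1]*d,d])
    W=(Q-np.ravel(P['tvec']))@cv2.Rodrigues(P['rvec'])[0];b=p.astype(int)
    m=(b[...,2]>90)&(b[...,1]<.5*b[...,2])&(b[...,0]<.5*b[...,2])&(np.hypot(W[...,0]-.6,W[...,1]+.11)<.07)&(W[...,2]>.1)
    q=W[m];x=ls(lambda c:np.linalg.norm(q-c,axis=1)-.013,q.mean(0)-[0,0,.01],loss='soft_l1',f_scale=.001).x
    print(n,m.sum(),'px',u[m].mean(),v[m].mean(),np.ptp(u[m]),np.ptp(v[m]),x.round(4),'press x',(x-k)@e)
if __name__=='__main__':
    for n in('scene','side'):
        z=cam(n);fit(n+'0',z['p'],z['d'],z)
        p,d=robot.camera(n);fit(n,p,d,robot.camera_params(n))
E
python3 bd.py
```

```text
scene0 77 px 247.87012987012986 220.62337662337663 9 9 [ 0.574  -0.1059  0.1341] press x 0.05639763084613623
scene 95 px 248.3684210526316 237.2736842105263 10 10 [ 0.6185 -0.112   0.1292] press x 0.10129864779015778
side0 61 px 283.04918032786884 155.55737704918033 8 7 [ 0.5753 -0.1108  0.1353] press x 0.058399049370532335
side 24 px 269.1666666666667 149.58333333333334 5 5 [ 0.6196 -0.1181  0.1331] press x 0.10333643884021079
```

Travel is about 45 mm along with a 5 mm drop in height and a hard stop, so the lever began partly leaned and is now at its end. I'll retreat and check.

carry_out([
  [[0, 0, 0], [1, 0, 0], 0],
  [[0, 0, 0], [2, 0, 0], 0],
  [[0, 0, 0], [2, 0, 0], 0],
  [[0, 0, 0], [2, 0, -1], 0],
  [[0, 0, 0], [0, 0, -5], 0],
])

```text
time_s: 17.32
tool_pos: [0.5352, -0.1034, 0.1778]
tcp_rot: [0.074, 0.997, 0.001, -0.005]
wrist_force: [0.8, -1.1, -0.4]
grip_width: -0.001
finger_force: 0.0
```

carry_out([
  [[0, 0, 0], [0, 0, -5], 0],
  [[0, 0, 0], [0, -3, -3], 0],
  [[0, 0, 0], [0, -3, 0], 0],
  [[0, 0, 0], [0, 0, 0], 0],
  [[0, 0, 0], [0, 0, 0], 0],
])

```text
time_s: 17.95
tool_pos: [0.5311, -0.1639, 0.261]
tcp_rot: [0.074, 0.997, 0.0, -0.0]
wrist_force: [-0.8, 0.7, -0.7]
grip_width: 0.001
finger_force: 0.0
```

```bash
python3 bd.py; python3 - <<'E'
from plant import robot
import cv2,numpy as np
p,d=robot.camera('side');z=np.load('pics/side.npz')['p']
f=lambda a:cv2.resize(a[110:260,200:320],(400,500),interpolation=2)
cv2.imwrite('pics/c4.png',np.hstack([f(z),f(p)]));s=robot.state();print(s['wrist_force'],s['tool_pos'],s['time_s'])
E
```

```text
scene0 77 px 247.87012987012986 220.62337662337663 9 9 [ 0.574  -0.1059  0.1341] press x 0.05639763084613623
scene 87 px 248.4367816091954 237.60919540229884 10 9 [ 0.6184 -0.1118  0.129 ] press x 0.10118758013796805
side0 61 px 283.04918032786884 155.55737704918033 8 7 [ 0.5753 -0.1108  0.1353] press x 0.058399049370532335
side 60 px 271.0 148.5 8 7 [ 0.6197 -0.1169  0.1304] press x 0.10321705422920602
[-0.84661449  0.8635468   0.99407126] [ 0.53095067 -0.1633011   0.26082337] 18.1
```

View pics/c4.png

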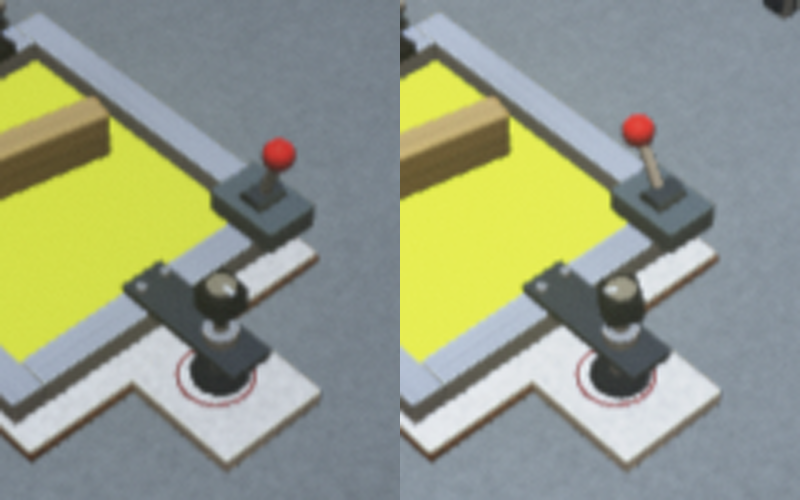

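The right half of the picture shows the lever leaning over the mesh, with the pallet, squeegee and press unmoved and the arm clear. Handing in.

```bash
python3 -c "
from plant import robot
print(robot.hand_in())"
```

```text
the job is handed in; nothing more can be done
None
```

I handed the job in, with no verdict returned: the foot is screwed down 2.09 rad to an estimated 6–13 N touch (felt through torque, not measured directly), the knob is released, the lever is pushed to its stop on the mesh side, and the pallet looks unmoved.

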